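# Index the oil sample turret and set the reading head

## Task

Turn the sample turret by its black hexagonal knob until the one short, wide jar has clicked home at the station under the reading head, and let go of the knob. Leave the head lever leaning back until that is done; then swing the lever straight upright to lower the head to its reading position. Do not touch the glass jars, and leave the bottle, ring and beaker beside the reader where they stand.

Things in the scene. Friction and masses are not known exactly. Their poses are not given: they have to be found in the camera images.
- reader: Sample reader, fixed: cream housing, steel deck 50 mm up (x -144 to 204, y -239 to 144 mm). Origin on the bench under the turret's axis; x to the back, y left. Column at the back (x 150 to 200, y -30 to 30 mm) carries a beam 26 mm wide, from 242 to 264 mm up, reaching forward over the knob to x = -22 mm: a tool coming straight down hits it; one leaned back to -x by 35 to 45 degrees clears it.
- turret (a joint): Turn of the turret, rad, anticlockwise from above; 0 (or a full turn) with the short wide jar under the head. Sprung stops every 1.047 rad; released within 0.4 rad of one it snaps in; resists with up to 0.35 N m. Disc 260 mm in diameter, top 60 mm up; six jars 95 mm from the axis, every 60 degrees. Starts one or two stops short of 0 (negative), and may settle into its stop in the first second.
- knob_grip (a point): Middle of the black hexagonal knob on the turret's axis, 130 mm over the bench: 46 mm across flats, 53 across corners, sides vertical, from 110 to 144 mm up, on a 26 mm stem. Turns with the turret: its flats face 0, 60, 120 ... degrees from this frame's x axis.
- squat_jar (a point): Centre of the lid top of the short wide jar (58 mm in diameter, 34 mm tall, top 94 mm over the bench). The other five are slim: 36 mm in diameter, 50 mm tall, tops 110 mm up. All are amber glass with white lids, fixed to the turret.
- jars: All six jars together; they must not be touched. Origin on the turret's axis at bench height, x towards the short wide jar.
- reading_spot (a point): Fixed point under the reading head (dark steel cylinder, 36 mm in diameter, under the beam 95 mm behind the knob's axis, lower end 134 mm up or higher) where the centre of the short wide jar's lid must come.
- head_lever (a joint): Lean of the head lever in rad: 0 upright, positive leaning to the back of the reader (its +x); range -0.7 to 1.15. It starts leaning back 0.65 to 1.05 and stays where it is left (it takes about 2 N at the ball). Hinge axis along the reader's y, at x -40, y -190 mm, z 66 mm in the reader's frame.
- lever_ball (a point): Centre of the black ball, 28 mm in diameter, at the end of the lever, 110 mm from the hinge; the lever's rod is 10 mm thick.
- oil_bottle: Bystander: amber glass bottle, 64 mm in diameter, 140 mm tall, origin under its centre.
- ring_lid: Bystander: white ceramic ring lying flat, 84 mm in diameter, 14 mm thick, origin under its centre.
- beaker: Bystander: glass beaker, 68 mm in diameter, 85 mm tall, origin under its centre.

How it is judged:
By the outcome, as a careful person would: the job done as asked, in the order asked, and still so for the second after the job is handed in, with the robot touching nothing.
It also fails if it takes over 72 s, if anything falls off the work surface, if the arm or the gripper's body presses on something with over 40 N, if the wrist force passes 120 N, or if a joint passes its speed limit or range.

## Robot

A 6-joint arm with a two-finger parallel gripper is mounted at the origin on the work surface. World frame = base frame: x ahead of the robot, y to its left, z up, the work surface at z = 0. Lengths are in m, angles in rad, forces in N, time in s.
With the tool pointing down it reaches from about 0.35 to 0.925 m from the base axis. Payload 6.4 kg.
Tool frame: the origin (TCP) lies between the finger pads, 19 mm behind the fingertips; this is the grasp point; z points along the fingers, y is the direction in which the jaws open and shut (so a half turn about z gives the same grasp; the last joint's range is limited). The gripper opens to 94 mm and grips with 3 to 60 N. Pads are 16 mm wide; open, the fingers measure 119 mm over their backs; the gripper's body (75 mm by 177 mm) begins 78 mm behind the grasp point.
Start: joints at [1.03, 0.245, 1.558, -0, 1.339, -0.174], TCP at [0.233, 0.607, 0.224] pointing down, gripper open.
Joint ranges: [-3.13, 3.13], [-1.02, 2.26], [0.13, 2.54], [-0.95, 4.09], [0.21, 2.88], [-2.74, 2.74]. Speed limits (rad/s): [2.57, 2.57, 3.14, 3.14, 3.14, 3.14].

## Interface

Orientations are given as a unit quaternion [w, x, y, z].
In Python, from rig import r gives the robot as it stands.
- The arm moves only by the shell command python3 -m jog 'ROWS'. ROWS is JSON, a list that holds one entry, the list of rows, each a list of 7 numbers: the turn, a rotation vector about the tool's x, y, z as a fraction of full scale, then the shift along the tool's x, y, z as a fraction of full scale, then the opening, from 0 (shut) to 1 (fully open). In form: [[[ax, ay, az, tx, ty, tz, claw], ...]]. A call has 1 to 12 rows; each row shifts and turns the commanded pose from where the row before left it, along the tool's axes as they then stand; what a row does not reach is not made up. Full scale, the value 1, is 30 mm for a shift and 6 degrees for a turn. A row lasts 1/10 s, in which the tool goes at most 50 mm and 8.59 degrees, less where a joint would pass 70% of its speed; a pose out of reach is approached as far as the arm can. A call with a number of a shift or a turn outside -1 to 1 is refused whole. A call with a gripper value outside its range is refused whole. The fingers move at their own pace and stop on an object; the grip force is fixed at half the most. Time passes only in rows, so rows that do not move let the fingers close. It gives the time, the measured TCP pose, the force and the opening at its end, in the units of the state.
- r.get_obs(): the state, without advancing time (a new reading comes with each control period).
- r.snapshot(name): name is "scene" or "top" or "wrist"; returns a dict with "pixels" (420x560x3 uint8, red, green, blue), "z_map" (420x560 float32, m along the optical axis (not along the pixel's ray), 0 where there is no reading), "fx", "fy", "cx", "cy" (pixels), "k1" (the pictures are not rectified: a ray, as slopes to the right and down, at radius r is drawn at 1 + k1 r^2 times it, then the intrinsics apply), "R" (3x3) and "t" (3): a world point X has camera coordinates R X + t. Camera axes: x right, y down, z forward; pixel columns grow to the right and rows downward; lengths in m; the calibration is good to about 2 mm. A picture is of the moment at which its call begins.
- r.job_done(): hands the job in, once; it reports no verdict.
The state is a dict: "t": time; "joint_positions": joint angles; "qvel": joint speeds; "effort": joint torques, N m; "tcp_pos": TCP position; "eef_rot": TCP orientation; "ft_force": force on the tool from outside, world axes, zero at the start; "ft_torque": the same for the moment, N m; "finger_gap": finger opening in m.
Only numpy, scipy, OpenCV 4.12 (cv2) and the standard library are available. Lean on these libraries where they do the work, as an engineer would, in place of code of your own. Each camera call takes 0.05 s, during which the arm holds its last target. There are 200 camera calls.

## Working session

There is one attempt and no reset: what is moved stays moved. The work goes in short steps, Python scripts to look and compute and a shell command to move; the robot and the scene stay as the last step left them, time stands still between calls to the robot, and variables do not carry over. Pictures are saved under pics/ and viewed, about 8 in all and at most 12, crops included, and the job is handed in when it is done.

```bash
ls; mkdir -p pics; cat > h.py <<'E'
import numpy as np, cv2
from rig import r
def snap(n,fn):
    s=r.snapshot(n); cv2.imwrite('pics/'+fn+'.png',s['pixels'][:,:,::-1]); np.savez('pics/'+fn+'.npz',**{k:np.array(v) for k,v in s.items()}); return s
def load(fn): return dict(np.load('pics/'+fn+'.npz'))
def world(s):
    K=np.array([[s['fx'],0,s['cx']],[0,s['fy'],s['cy']],[0,0,1.]])
    h,w=s['z_map'].shape
    u,v=np.meshgrid(np.arange(w),np.arange(h))
    p=cv2.undistortPoints(np.stack([u,v],-1).reshape(-1,1,2).astype(float),K,np.array([float(s['k1']),0,0,0])).reshape(h,w,2)
    c=np.dstack([p,np.ones((h,w))])*s['z_map'][...,None]
    return (c-s['t'])@s['R']   # X=R^T(c-t)
def proj(s,X):
    K=np.array([[s['fx'],0,s['cx']],[0,s['fy'],s['cy']],[0,0,1.]])
    return cv2.projectPoints(np.atleast_2d(X).astype(float),cv2.Rodrigues(s['R'])[0],np.array(s['t'],float),K,np.array([float(s['k1']),0,0,0]))[0][:,0]
E
python3 - <<'E'
from h import *
a=snap('top','top0'); b=snap('scene','sc0')
print(r.get_obs())
cv2.imwrite('pics/both.png',cv2.resize(np.vstack([a['pixels'],b['pixels']])[:,:,::-1],None,fx=.71,fy=.71))
E
```

```text
pics
{'t': 0.1, 'joint_positions': array([ 1.02990753e+00,  2.45715429e-01,  1.55886314e+00, -1.42521107e-05,
        1.33870531e+00, -1.74099826e-01]), 'qvel': array([-6.64666896e-04, -9.72353714e-04, -1.99742128e-03, -1.31575063e-03,
        7.70836400e-04,  7.50470456e-05]), 'effort': array([ 2.10139183e-05, -4.16920316e+01, -3.15522158e+01,  6.86846394e-02,
        3.10004933e-02, -4.58297643e-05]), 'tcp_pos': array([0.23283937, 0.60633015, 0.22328953]), 'eef_rot': array([-2.89409053e-04,  1.82366495e-01,  9.83230261e-01, -7.94578231e-04]), 'ft_force': array([-0.22668442, -0.12054501,  0.32055768]), 'ft_torque': array([-0.00452048, -0.00659524,  0.06207364]), 'finger_gap': 0.0939918814801203}
```

View pics/top0.png

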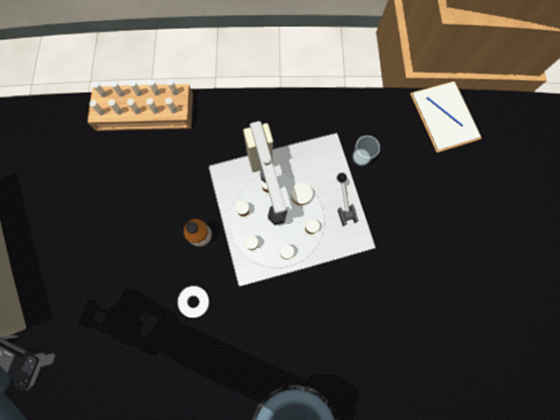

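View pics/sc0.png

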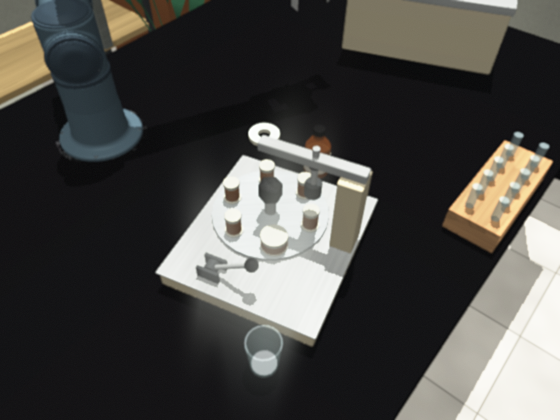

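Top view: knob near (278,215), squat jar (303,193), reading head near (266,185), lever ball (342,177) with its hinge (347,217). Scene view agrees (squat jar at (274,239), ball at (251,265)). The jar looks one stop short. Next I'll measure the poses.

```bash
cat > m.py <<'E'
from h import *
out={}
for fn in ['top0','sc0']:
    s=load(fn); W=world(s); P=W.reshape(-1,3); C=s['pixels'].reshape(-1,3).astype(int)
    m=(abs(P[:,2]-.05)<.007)&(s['z_map'].reshape(-1)>0)&(P[:,0]>.3)&(P[:,0]<1.1)&(abs(P[:,1])<.5)&(C.min(1)>110)
    (cx,cy),(w,h),a=cv2.minAreaRect(P[m][:,:2].astype(np.float32)*1000)
    print(fn,'deck z',np.median(P[m][:,2]),'c',cx,cy,'wh',w,h,'ang',a,m.sum())
    # yaw: long side is reader y (383), short is x (348)
    b=a if w<h else a-90
    yaw=np.radians(b); yaw=(yaw+np.pi/2)%np.pi-np.pi/2
    R=np.array([[np.cos(yaw),-np.sin(yaw)],[np.sin(yaw),np.cos(yaw)]])
    o=np.array([cx,cy])/1000-R@[.030,-.0475]
    print('  origin',o,'yaw',np.degrees(yaw))
    L=(P[:,:2]-o)@R
    # lids: white, height bands
    rr=np.hypot(L[:,0],L[:,1])
    for nm,z,lo,hi in [('squat',.094,.06,.13),('slim',.110,.06,.13)]:
        k=(abs(P[:,2]-z)<.005)&(rr>lo)&(rr<hi)&(C.min(1)>120)
        img=k.reshape(W.shape[:2]).astype(np.uint8)
        n,lab,st,ce=cv2.connectedComponentsWithStats(img)
        for i in range(1,n):
            if st[i,4]>25:
                q=(lab==i).reshape(-1); c=(P[q].min(0)+P[q].max(0))/2
                l=(c[:2]-o)@R
                print('  ',nm,st[i,4],ce[i].round(),'world',P[q].mean(0).round(4),'ang',np.degrees(np.arctan2(l[1],l[0])).round(1),'rad',np.hypot(*l).round(4))
    # dark things: knob and ball
    k=(rr<.06)&(P[:,2]>.12)&(P[:,2]<.15)&(C.max(1)<90); print('  knob',k.sum(),P[k].mean(0),'local',L[k].mean(0),L[k].min(0),L[k].max(0),P[k][:,2].max())
    k=(L[:,1]<-.15)&(L[:,1]>-.23)&(abs(L[:,0])<.2)&(P[:,2]>.10)&(P[:,2]<.22)
    if k.any(): print('  ball',k.sum(),P[k].mean(0),'local',L[k].mean(0),L[k].min(0),L[k].max(0),'z',P[k][:,2].min(),P[k][:,2].max())
E
python3 m.py
```

```text
top0 deck z 0.0506735206069406 c 659.329833984375 163.83255004882812 wh 853.5533447265625 499.386962890625 ang 69.211669921875 8892
  origin [0.64814143 0.2188877 ] yaw -20.788330078125
   slim 144 [241. 207.] world [0.5836 0.1338 0.1106] ang -105.8 rad 0.107m.py:27: RuntimeWarning: Mean of empty slice.
  k=(rr<.06)&(P[:,2]>.12)&(P[:,2]<.15)&(C.max(1)<90); print('  knob',k.sum(),P[k].mean(0),'local',L[k].mean(0),L[k].min(0),L[k].max(0),P[k][:,2].max())
  ret = um.true_divide(
Traceback (most recent call last):
  File "m.py", line 27, in <module>
    k=(rr<.06)&(P[:,2]>.12)&(P[:,2]<.15)&(C.max(1)<90); print('  knob',k.sum(),P[k].mean(0),'local',L[k].mean(0),L[k].min(0),L[k].max(0),P[k][:,2].max())
                                                                                                                 ~~~~~~~~^^^
ValueError: zero-size array to reduction operation minimum which has no identity
```

Something else (the rack) leaked into the deck mask; keep the largest connected component only.

```bash
python3 - <<'E'
t=open('m.py').read()
t=t.replace("    (cx,cy)","    n,lab,st,_=cv2.connectedComponentsWithStats(m.reshape(W.shape[:2]).astype(np.uint8)); m=(lab==1+st[1:,4].argmax()).reshape(-1)\n    (cx,cy)",1)
t=t.replace("P[k].mean(0),'local',L[k].mean(0),L[k].min(0),L[k].max(0),P[k][:,2].max())","*( (P[k].mean(0),'local',L[k].mean(0),L[k].min(0),L[k].max(0),P[k][:,2].max()) if k.any() else ()))")
open('m.py','w').write(t)
E
python3 m.py
```

```text
top0 deck z 0.050641591978652145 c 599.3243408203125 2.20538330078125 wh 347.8519592285156 382.30865478515625 ang 14.856781959533691 8713
  origin [0.55814807 0.04042533] yaw 14.856781959533691
   squat 347 [301. 192.] world [ 0.6252 -0.0253  0.0947] ang -59.1 rad 0.0941
   slim 30 [263. 185.] world [0.642  0.0755 0.1108] ang 7.4 rad 0.0916
   slim 144 [241. 207.] world [0.5836 0.1338 0.1106] ang 59.4 rad 0.0962
   slim 150 [312. 225.] world [ 0.533  -0.0486  0.1105] ang -120.2 rad 0.0923
   slim 149 [250. 241.] world [0.492  0.11   0.1105] ang 119.0 rad 0.0957
   slim 148 [286. 251.] world [0.4666 0.0188 0.1107] ang 179.3 rad 0.0934
  knob 183 [0.54962149 0.04225272 0.14363635] local [-0.00777298  0.00395254] [-0.02221924 -0.02269527] [0.01926856 0.02501746] 0.1499295081192158
  ball 147 [ 0.64176818 -0.13058403  0.12784882] local [ 0.03697722 -0.186733  ] [-0.00321137 -0.19987039] [ 0.06088111 -0.17371648] z 0.10003509260414684 0.14424174934386902
sc0 deck z 0.049662194266684216 c 598.537353515625 3.1476287841796875 wh 349.1850891113281 386.3338623046875 ang 14.757636070251465 11506
  origin [0.55742728 0.04143877] yaw 14.75763607025147
   squat 513 [274. 236.] world [ 0.6269 -0.0281  0.0932] ang -59.9 rad 0.0963
   slim 150 [266. 166.] world [0.4929 0.1069 0.1091] ang 120.2 rad 0.0924
   slim 105 [303. 177.] world [0.5791 0.1308 0.1091] ang 62.1 rad 0.0932
   slim 159 [231. 183.] world [0.4677 0.0157 0.1092] ang -179.0 rad 0.0942
   slim 187 [311. 210.] world [0.6512 0.064  0.1093] ang -0.4 rad 0.0957
   slim 193 [232. 215.] world [ 0.5346 -0.0518  0.1092] ang -119.8 rad 0.0953
  knob 218 [0.55369861 0.03098313 0.13971314] local [-0.00626904 -0.00916093] [-0.02233662 -0.02864542] [0.01136014 0.0226851 ] 0.14735037780790483
  ball 249 [ 0.6501966  -0.13499037  0.12809657] local [ 0.0447671 -0.1942403] [ 0.00180221 -0.20539412] [ 0.06559575 -0.17981386] z 0.10000271796898969 0.14437589043219373
```

Reader origin is about (0.558, 0.041) with yaw 14.8°. The squat jar is at -60°, so it is one stop short and needs +60°. The lever leans about 0.95.

Plan: grip with a 40° lean at reader azimuth -30°, where the jaws sit on the flats, then turn to +30°. First I'll move to a spot in front of the knob.

```bash
python3 -m jog '[[[0,0,0,-0.85,-0.9,-0.05,1],[0,0,0,-0.85,-0.9,-0.05,1],[0,0,0,-0.85,-0.9,-0.05,1],[0,0,0,-0.85,-0.9,-0.05,1],[0,0,0,-0.85,-0.9,-0.05,1],[0,0,0,-0.85,-0.9,-0.05,1],[0,0,0,-0.85,-0.9,-0.05,1],[0,0,0,-0.85,-0.9,-0.05,1],[0,0,0,-0.85,-0.9,-0.05,1],[0,0,0,-0.85,-0.9,-0.05,1],[0,0,0,-0.85,-0.9,-0.05,1],[0,0,0,-0.85,-0.9,-0.05,1]]]'
python3 -m jog '[[[0,0,0,-0.85,-0.9,0,1],[0,0,0,-0.85,-0.9,0,1],[0,0,0,-0.85,-0.9,0,1],[0,0,0,-0.5,-0.8,0,1],[0,0,0,0,0,0,1]]]'
cat > plan.py <<'E'
import sys
from h import *
from scipy.spatial.transform import Rotation as Ro
O=np.array([.5578,.0409]); YAW=14.8
def Rt(phi,lean):  # phi world deg, jaws at phi+90
    p,l=np.radians([phi,lean]); z=np.array([np.cos(p)*np.sin(l),np.sin(p)*np.sin(l),-np.cos(l)])
    y=np.array([-np.sin(p),np.cos(p),0]); return np.c_[np.cross(y,z),y,z]
def go(R,pos):
    o=r.get_obs(); q=o['eef_rot']; T=Ro.from_quat(np.r_[q[1:],q[0]]).as_matrix()
    rv=np.degrees(Ro.from_matrix(T.T@R).as_rotvec())
    d=np.asarray(pos)-o['tcp_pos']
    print('tcp',o['tcp_pos'].round(4),'F',o['ft_force'].round(1),'gap',round(o['finger_gap'],4),'t',o['t'],'q',o['joint_positions'].round(2))
    print('rot units',(rv/6).round(2),'norm',(np.linalg.norm(rv)/6).round(2),'shift in current axes',(T.T@d/.03).round(2),'in target axes',(R.T@d/.03).round(2), 'world mm',(d*1000).round(1))
E
python3 -c "
from plan import *
R=Rt(-15.2,40); K=np.r_[O,.130]; go(R,K-R[:,2]*.12)"
```

```text
t: 1.3
tcp_pos: [0.4026, 0.1931, 0.242]
eef_rot: [-0.0, 0.182, 0.983, -0.0]
ft_force: [0.4, 0.9, 0.1]
finger_gap: 0.0941
t: 1.8
tcp_pos: [0.4506, 0.0614, 0.2419]
eef_rot: [-0.0, 0.185, 0.983, -0.0]
ft_force: [0.2, 0.3, -0.4]
finger_gap: 0.094
tcp [0.4506 0.0614 0.2419] F [ 0.2  0.3 -0.4] gap 0.094 t 1.8 q [-0.11 -0.25  2.02 -0.    1.37 -1.31]
rot units [-0.36 -6.66 -0.97] norm 6.74 shift in current axes [-1.02  0.39  0.67] in target axes [-0.38  0.28  1.19] world mm [ 32.7  -0.3 -20. ]
```

```bash
python3 -m jog '[[[-0.05,-0.95,-0.14,0,0,0,1],[-0.05,-0.95,-0.14,0,0,0,1],[-0.05,-0.95,-0.14,0,0,0,1],[-0.05,-0.95,-0.14,0,0,0,1],[-0.05,-0.95,-0.14,0,0,0,1],[-0.05,-0.95,-0.14,0,0,0,1],[-0.05,-0.96,-0.14,0,0,0,1],[0,0,0,0,0,0,1]]]'
python3 - <<'E'
from plan import *
R=Rt(-15.2,40); K=np.r_[O,.130]; go(R,K-R[:,2]*.10)
s=snap('wrist','w1'); print(proj(s,[K]),proj(s,[np.r_[O,.144]]))
E
```

```text
t: 2.6
tcp_pos: [0.4479, 0.0652, 0.2393]
eef_rot: [0.338, 0.121, 0.932, -0.044]
ft_force: [-0.6, -0.6, -0.6]
finger_gap: 0.094
tcp [0.4479 0.0652 0.2393] F [-0.6 -0.6 -0.6] gap 0.094 t 2.6 q [-0.02 -0.69  2.42 -0.23  0.74 -1.21]
rot units [ 0.04 -0.03  0.06] norm 0.08 shift in current axes [-0.53  0.17  1.87] in target axes [-0.53  0.18  1.87] world mm [ 47.9  -7.4 -32.7]
[[283.62499993 210.52209021]] [[283.70677294 221.75331096]]
```

View pics/w1.png

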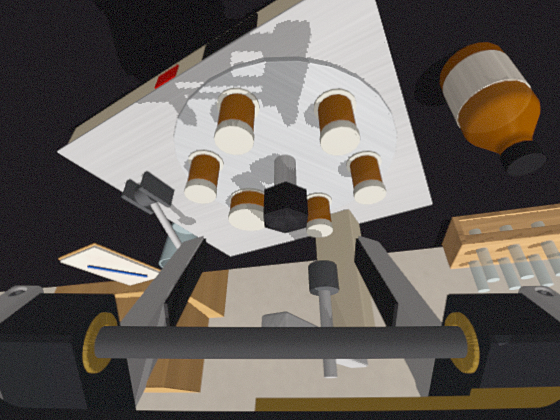

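The wrist view shows the knob at about (285,207), against a predicted (284,211), and the fingers straddle it symmetrically. The nearest jars, at (235,135) and (338,135), are clear. The pose agrees, so I'll advance to the grasp.

```bash
python3 -m jog '[[[0.04,-0.03,0.06,-0.27,0.09,0,1],[0,0,0,-0.26,0.09,0.4,1],[0,0,0,0,0,0.6,1],[0,0,0,0,0,0.6,1],[0,0,0,0,0,0.6,1],[0,0,0,0,0,0.6,1],[0,0,0,0,0,0.6,1],[0,0,0,0,0,0.6,1],[0,0,0,0,0,0,1]]]'
python3 - <<'E'
from plan import *
R=Rt(-15.2,40); K=np.r_[O,.130]; go(R,K)
s=snap('wrist','w2')
W=world(s).reshape(-1,3); C=s['pixels'].reshape(-1,3)
d=W-K; k=(np.hypot(d[:,0],d[:,1])<.04)&(W[:,2]>.108)&(W[:,2]<.15)&(C.max(1)<70)
k2=k&(abs(W[:,2]-.144)<.003); print('knob top pts',k2.sum(), (W[k2].min(0)+W[k2].max(0))/2, W[k2].mean(0))
E
```

```text
t: 3.55
tcp_pos: [0.5393, 0.0448, 0.1594]
eef_rot: [0.339, 0.126, 0.931, -0.046]
ft_force: [0.0, 0.3, 0.9]
finger_gap: 0.0936
tcp [0.5393 0.0448 0.1594] F [0.  0.3 0.9] gap 0.0936 t 3.55 q [-0.06 -0.25  2.3  -0.33  0.43 -1.11]
rot units [-0.02 -0.01 -0.03] norm 0.04 shift in current axes [0.15 0.04 1.16] in target axes [0.15 0.04 1.16] world mm [ 18.5  -3.9 -29.4]
knob top pts 1892 [0.5583318  0.04245348 0.14226317] [0.55558821 0.04308539 0.14252539]
```

View pics/w2.png

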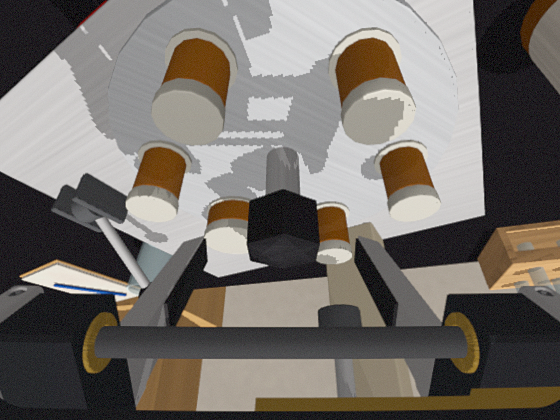

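The knob is centred between the fingers at about (283,225), and the jars are clear of them. Joint 5 is getting near its lower limit, so I'll reduce the lean to 37°.

```bash
python3 -m jog '[[[-0.02,0.25,0,0,0,0,1],[0,0.25,-0.03,0,0,0,1],[0,0,0,0,0,0,1]]]'
python3 -c "
from plan import *
R=Rt(-15.2,37); K=np.r_[.558,.0415,.131]; go(R,K)"
```

```text
t: 3.9
tcp_pos: [0.5396, 0.0453, 0.163]
eef_rot: [0.317, 0.125, 0.939, -0.042]
ft_force: [1.0, -0.3, -0.0]
finger_gap: 0.094
tcp [0.5396 0.0453 0.163 ] F [ 1.  -0.3 -0. ] gap 0.094 t 3.9 q [-0.07 -0.24  2.27 -0.25  0.49 -1.19]
rot units [0.01 0.06 0.01] norm 0.06 shift in current axes [0.15 0.04 1.23] in target axes [0.14 0.04 1.23] world mm [ 18.4  -3.8 -32. ]
```

```bash
python3 -m jog '[[[0,0,0,0.1,0.04,0.5,1],[0,0,0,0.05,0,0.5,1],[0,0,0,0,0,0.23,1],[0,0,0,0,0,0,1],[0,0,0,0,0,0,0],[0,0,0,0,0,0,0],[0,0,0,0,0,0,0],[0,0,0,0,0,0,0],[0,0,0,0,0,0,0],[0,0,0,0,0,0,0]]]'
python3 -c "
from plan import *
R=Rt(-15.2,37); K=np.r_[.558,.0415,.131]; go(R,K)
print(R.T@[0,0,1])"
```

```text
t: 4.9
tcp_pos: [0.5565, 0.0416, 0.1288]
eef_rot: [0.316, 0.125, 0.94, -0.042]
ft_force: [-0.0, 0.5, 0.3]
finger_gap: 0.0497
tcp [0.5565 0.0416 0.1288] F [-0.   0.5  0.3] gap 0.0497 t 4.9 q [-0.07 -0.13  2.25 -0.3   0.4  -1.14]
rot units [0.01 0.03 0.01] norm 0.04 shift in current axes [-0.08  0.01 -0.03] in target axes [-0.08  0.01 -0.03] world mm [ 1.5 -0.1  2.2]
[-0.60181502  0.         -0.79863551]
```

```bash
python3 -m jog '[[[0,0,0,0,0,0,0],[0,0,0,0,0,0,0],[0,0,0,0,0,0,0],[0,0,0,0,0,0,0]]]'
```

```text
t: 5.3
tcp_pos: [0.5565, 0.0416, 0.1287]
eef_rot: [0.316, 0.125, 0.94, -0.042]
ft_force: [-2.4, -0.9, 2.1]
finger_gap: 0.0459
```

It's gripped on the flats with a 45.9 mm gap. I'll turn slowly about the vertical.

```bash
python3 -m jog '[[[-0.3,0,-0.4,0,0,0,0],[-0.3,0,-0.4,0,0,0,0],[-0.3,0,-0.4,0,0,0,0],[-0.3,0,-0.4,0,0,0,0],[-0.3,0,-0.4,0,0,0,0],[-0.3,0,-0.4,0,0,0,0]]]'
python3 -c "
from plan import *
R=Rt(2.8,37); K=np.r_[.5565,.0416,.1288]; go(R,K)"
```

```text
t: 5.9
tcp_pos: [0.5565, 0.041, 0.1288]
eef_rot: [0.319, -0.025, 0.947, 0.007]
ft_force: [-7.6, -7.3, 3.6]
finger_gap: 0.046
tcp [0.5565 0.041  0.1288] F [-7.6 -7.3  3.6] gap 0.046 t 5.9 q [-0.2  -0.16  2.28  0.38  0.42 -2.12]
rot units [-0.    0.03  0.03] norm 0.04 shift in current axes [-0.    0.02  0.  ] in target axes [-0.    0.02  0.  ] world mm [0.  0.6 0. ]
```

```bash
python3 -m jog '[[[-0.3,0,-0.4,0,0,0,0],[-0.3,0,-0.4,0,0,0,0],[-0.3,0,-0.4,0,0,0,0],[-0.3,0,-0.4,0,0,0,0]]]'
python3 -c "
from plan import *
R=Rt(14.8,37); K=np.r_[.5565,.0416,.1288]; go(R,K)"
```

```text
t: 6.3
tcp_pos: [0.5565, 0.0406, 0.1288]
eef_rot: [0.316, -0.123, 0.94, 0.04]
ft_force: [-7.3, -8.8, 3.8]
finger_gap: 0.046
tcp [0.5565 0.0406 0.1288] F [-7.3 -8.8  3.8] gap 0.046 t 6.3 q [-0.28 -0.15  2.27  0.64  0.54 -2.59]
rot units [-0.02  0.03  0.03] norm 0.04 shift in current axes [-0.01  0.03  0.  ] in target axes [-0.01  0.03  0.  ] world mm [-0.  1.  0.]
```

Joint 6 would run out of range at about 33°, short of the 37° the snap needs. I'll turn back, release at the original stop and regrip with the hand half-turned.

```bash
python3 -m jog '[[[0.3,0,0.4,0,0,0,0],[0.3,0,0.4,0,0,0,0],[0.3,0,0.4,0,0,0,0],[0.3,0,0.4,0,0,0,0],[0.3,0,0.4,0,0,0,0],[0.3,0,0.4,0,0,0,0],[0.3,0,0.4,0,0,0,0],[0.3,0,0.4,0,0,0,0],[0.3,0,0.4,0,0,0,0],[0.3,0,0.4,0,0,0,0],[0,0,0,0,0,0,0.6],[0,0,0,0,0,0,1]]]'
python3 -m jog '[[[0,0,0,0,0,0,1],[0,0,0,0,0,0,1],[0,0,0,0,0,0,1],[0,0,0,0,0,0,1],[0,0,0,0,0,-0.5,1],[0,0,0,0,0,-0.7,1],[0,0,0,0,0,-0.7,1],[0,0,0,0,0,-0.7,1],[0,0,0,0,0,-0.7,1],[0,0,0,0,0,-0.7,1],[0,0,0,0,0,0,1]]]'
python3 - <<'E'
from plan import *
R=Rt(-15.2,37); K=np.r_[.558,.0415,.131]; go(R,K)
E
```

```text
t: 7.5
tcp_pos: [0.5565, 0.0419, 0.1285]
eef_rot: [0.316, 0.124, 0.94, -0.042]
ft_force: [0.4, 0.1, -0.0]
finger_gap: 0.0586
t: 8.6
tcp_pos: [0.4872, 0.0609, 0.2272]
eef_rot: [0.319, 0.124, 0.939, -0.041]
ft_force: [0.9, -1.4, 0.5]
finger_gap: 0.0944
tcp [0.4872 0.0609 0.2272] F [ 0.9 -1.4  0.5] gap 0.0944 t 8.6 q [-0.03 -0.51  2.33 -0.22  0.69 -1.22]
rot units [0.02 0.08 0.01] norm 0.09 shift in current axes [ 0.01 -0.02  4.04] in target axes [-0.02 -0.    4.04] world mm [ 70.8 -19.4 -96.2]
```

```bash
python3 -m jog '[[[0,0,0,0,0,-0.6,0.2],[0,0,0,0,0,-0.6,0.2],[0,0,0,0,0,0,0.2],[0,0,0.8,0,0,0,0.2],[0,0,1,0,0,0,0.2],[0,0,1,0,0,0,0.2],[0,0,1,0,0,0,0.2],[0,0,1,0,0,0,0.2],[0,0,1,0,0,0,0.2],[0,0,1,0,0,0,0.2],[0,0,1,0,0,0,0.2],[0,0,1,0,0,0,0.2]]]'
python3 -m jog '[[[0,0,1,0,0,0,0.2],[0,0,1,0,0,0,0.2],[0,0,1,0,0,0,0.2],[0,0,1,0,0,0,0.2],[0,0,1,0,0,0,0.2],[0,0,1,0,0,0,0.2],[0,0,1,0,0,0,0.2],[0,0,1,0,0,0,0.2],[0,0,1,0,0,0,0.5],[0,0,1,0,0,0,1],[0,0,1,0,0,0,1],[0,0,1,0,0,0,1]]]'
python3 -m jog '[[[0,0,1,0,0,0,1],[0,0,1,0,0,0,1],[0,0,1,0,0,0,1],[0,0,1,0,0,0,1],[0,0,1,0,0,0,1],[0,0,1,0,0,0,1],[0,0,1,0,0,0,1],[0,0,1,0,0,0,1],[0,0,1,0,0,0,1],[0,0,0.2,0,0,0,1],[0,0,0,0,0,0,1]]]'
python3 - <<'E'
from plan import *
R=Rt(-15.2,37)@np.diag([-1,-1,1]); K=np.r_[.558,.0415,.131]; go(R,K)
E
```

```text
t: 9.8
tcp_pos: [0.4657, 0.0659, 0.2512]
eef_rot: [0.301, 0.531, 0.785, 0.103]
ft_force: [-0.4, -1.0, -0.3]
finger_gap: 0.0191
t: 11.0
tcp_pos: [0.4657, 0.0659, 0.2511]
eef_rot: [0.183, 0.891, 0.323, 0.26]
ft_force: [0.4, -0.1, 0.3]
finger_gap: 0.0475
t: 12.1
tcp_pos: [0.4656, 0.066, 0.2518]
eef_rot: [0.042, 0.94, -0.124, 0.315]
ft_force: [0.4, -0.3, 0.8]
finger_gap: 0.0943
tcp [0.4656 0.066  0.2518] F [ 0.4 -0.3  0.8] gap 0.0943 t 12.1 q [-0.02 -0.6   2.34 -0.21  0.78  1.92]
rot units [-0.   -0.01  0.03] norm 0.03 shift in current axes [ 0.12 -0.02  5.13] in target axes [ 0.12 -0.02  5.13] world mm [  92.4  -24.5 -120.8]
```

```bash
python3 -m jog '[[[0,0,0,0.12,-0.02,0.6,1],[0,0,0,0,0,0.7,1],[0,0,0,0,0,0.7,1],[0,0,0,0,0,0.7,1],[0,0,0,0,0,0.7,1],[0,0,0,0,0,0.7,1],[0,0,0,0,0,0.5,1],[0,0,0,0,0,0.3,1],[0,0,0,0,0,0.2,1],[0,0,0,0,0,0,1]]]'
python3 -c "
from plan import *
R=Rt(-15.2,37)@np.diag([-1,-1,1]); K=np.r_[.558,.0415,.131]; go(R,K)
snap('wrist','w3')"
```

```text
t: 13.1
tcp_pos: [0.5576, 0.0418, 0.1327]
eef_rot: [0.042, 0.94, -0.124, 0.316]
ft_force: [-0.9, 0.5, 0.8]
finger_gap: 0.0941
tcp [0.5576 0.0418 0.1327] F [-0.9  0.5  0.8] gap 0.0941 t 13.1 q [-0.07 -0.13  2.24 -0.29  0.41  1.99]
rot units [-0.01 -0.02  0.02] norm 0.03 shift in current axes [-0.02  0.01  0.05] in target axes [-0.02  0.01  0.05] world mm [ 0.4 -0.3 -1.7]
```

View pics/w3.png

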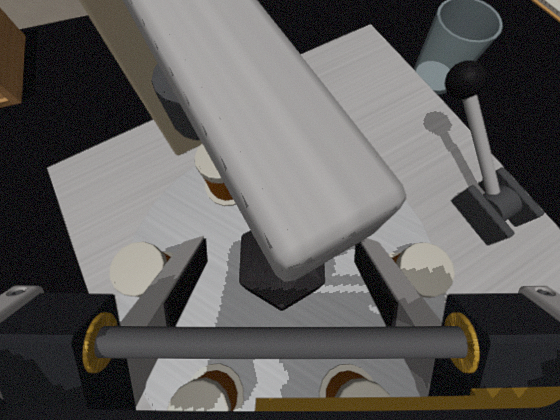

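The knob at (282,272) is still centred, and the beam end at (330,230) now lies between the camera and the knob. I'll check the camera's clearance from the beam, then grip.

```bash
python3 -c "
from plan import *
s=load('w3'); c=-s['R'].T@s['t']; a=np.radians(14.8)
for dphi in (0,30,60):
    b=np.radians(dphi-14.8); d=c[:2]-O; print(dphi,(np.array([[np.cos(b),-np.sin(b)],[np.sin(b),np.cos(b)]])@d).round(3),c[2].round(3))
z=s['z_map']; print('nearest depth',z[z>0].min())"
python3 -m jog '[[[0,0,0,0,0,0,0],[0,0,0,0,0,0,0],[0,0,0,0,0,0,0],[0,0,0,0,0,0,0],[0,0,0,0,0,0,0],[0,0,0,0,0,0,0],[0,0,0,0,0,0,0],[0,0,0,0,0,0,0],[0,0,0,0,0,0,0],[0,0,0,0,0,0,0]]]'
```

```text
0 [-0.026  0.017] 0.309
30 [-0.031  0.002] 0.309
60 [-0.028 -0.014] 0.309
nearest depth 0.050000142
t: 14.15
tcp_pos: [0.5575, 0.0413, 0.1333]
eef_rot: [0.043, 0.94, -0.125, 0.316]
ft_force: [-3.4, -4.8, 2.0]
finger_gap: 0.0457
```

```bash
python3 -m jog '[[[0.3,0,-0.4,0,0,0,0],[0.3,0,-0.4,0,0,0,0],[0.3,0,-0.4,0,0,0,0],[0.3,0,-0.4,0,0,0,0],[0.3,0,-0.4,0,0,0,0],[0.3,0,-0.4,0,0,0,0],[0.3,0,-0.4,0,0,0,0],[0.3,0,-0.4,0,0,0,0],[0.3,0,-0.4,0,0,0,0],[0.3,0,-0.4,0,0,0,0]]]'
python3 -c "
from plan import *
R=Rt(14.8,37)@np.diag([-1,-1,1]); K=np.r_[.5575,.0415,.133]; go(R,K)"
```

```text
t: 15.15
tcp_pos: [0.5576, 0.0408, 0.1333]
eef_rot: [-0.039, 0.94, 0.124, 0.316]
ft_force: [-9.5, -8.6, 3.0]
finger_gap: 0.0457
tcp [0.5576 0.0408 0.1333] F [-9.5 -8.6  3. ] gap 0.0457 t 15.15 q [-0.28 -0.16  2.26  0.63  0.55  0.57]
rot units [ 0.02 -0.02  0.04] norm 0.05 shift in current axes [-0.   -0.02  0.01] in target axes [-0.   -0.02  0.01] world mm [-0.1  0.7 -0.3]
```

```bash
python3 -m jog '[[[0.3,0,-0.4,0,0,0,0],[0.3,0,-0.4,0,0,0,0],[0.3,0,-0.4,0,0,0,0],[0.3,0,-0.4,0,0,0,0],[0.3,0,-0.4,0,0,0,0],[0.3,0,-0.4,0,0,0,0],[0.3,0,-0.4,0,0,0,0],[0.3,0,-0.4,0,0,0,0],[0.3,0,-0.4,0,0,0,0],[0.3,0,-0.4,0,0,0,0],[0,0,0,0,0,0,0],[0,0,0,0,0,0,0]]]'
python3 -c "
from plan import *
R=Rt(44.8,37)@np.diag([-1,-1,1]); K=np.r_[.5575,.0415,.133]; go(R,K)"
```

```text
t: 16.35
tcp_pos: [0.5578, 0.0404, 0.1333]
eef_rot: [-0.118, 0.877, 0.362, 0.294]
ft_force: [-6.5, -8.8, 3.6]
finger_gap: 0.0457
tcp [0.5578 0.0404 0.1333] F [-6.5 -8.8  3.6] gap 0.0457 t 16.35 q [-0.41 -0.04  2.15  0.78  0.92 -0.07]
rot units [0.04 0.01 0.03] norm 0.06 shift in current axes [ 0.01 -0.03  0.02] in target axes [ 0.01 -0.03  0.02] world mm [-0.3  1.1 -0.3]
```

```bash
python3 -m jog '[[[0,0,0,0,0,0,1],[0,0,0,0,0,0,1],[0,0,0,0,0,0,1],[0,0,0,0,0,0,1],[0,0,0,0,0,0,1],[0,0,0,0,0,0,1],[0,0,0,0,0,-0.4,1],[0,0,0,0,0,-0.7,1],[0,0,0,0,0,-0.7,1],[0,0,0,0,0,-0.7,1],[0,0,0,0,0,-0.7,1],[0,0,0,0,0,-0.7,1]]]'
python3 -m jog '[[[0,0,0,0,0,-0.7,1],[0,0,0,0,0,-0.7,1],[0,0,0,0,0,-0.7,1],[0,0,0,0,0,0,1]]]'
python3 - <<'E'
t=open('m.py').read(); open('m2.py','w').write(t.replace("'top0','sc0'","'top1','sc1'"))
from plan import *
a=snap('top','top1'); b=snap('scene','sc1')
go(Rt(44.8,37)@np.diag([-1,-1,1]),np.r_[.5575,.0415,.133])
exec(open('m2.py').read())
E
```

```text
t: 17.55
tcp_pos: [0.5068, -0.008, 0.228]
eef_rot: [-0.119, 0.876, 0.363, 0.294]
ft_force: [-0.0, -0.8, 0.0]
finger_gap: 0.094
t: 17.95
tcp_pos: [0.4809, -0.0357, 0.28]
eef_rot: [-0.116, 0.876, 0.363, 0.296]
ft_force: [0.1, 0.7, 0.1]
finger_gap: 0.0939
tcp [ 0.4804 -0.0343  0.2771] F [ 0.2  0.8 -1.2] gap 0.0941 t 18.05 q [-0.66 -0.41  2.17  0.66  1.34 -0.02]
rot units [ 0.04 -0.    0.04] norm 0.05 shift in current axes [-0.01 -0.01  6.01] in target axes [-0.01  0.02  6.01] world mm [  77.1   75.8 -144.1]
top1 deck z 0.050534197491359796 c 676.1015625 -68.04457092285156 wh 235.39669799804688 206.31341552734375 ang 14.842817306518555 3787
  origin [ 0.71433155 -0.02687761] yaw -75.15718269348145
   squat 64 [263. 185.] world [0.6468 0.0775 0.0945] ang -161.5 rad 0.124
   slim 143 [301. 191.] world [ 0.6247 -0.0247  0.1106] ang -105.9 rad 0.0886
  knob 0
  ball 417 [0.50921736 0.02530204 0.11371711] local [-0.10298227 -0.18490322] [-0.19975745 -0.22994381] [-0.00787739 -0.15008454] z 0.10340847924617745 0.14785822008072957
sc1 deck z 0.04975165727793411 c 599.1050415039062 2.78344726562
[... 198 characters left out ...]

   slim 149 [266. 165.] world [0.4926 0.1068 0.1091] ang 120.5 rad 0.0937
   slim 101 [303. 177.] world [0.5792 0.1308 0.1093] ang 62.9 rad 0.0932
   slim 161 [231. 183.] world [0.4677 0.0154 0.1093] ang -179.3 rad 0.0946
   slim 189 [232. 215.] world [ 0.5343 -0.0517  0.1093] ang -119.7 rad 0.0956
   slim 208 [274. 231.] world [ 0.6264 -0.0282  0.1093] ang -60.1 rad 0.0967
  knob 215 [0.5538859  0.03051291 0.13921116] local [-0.00668255 -0.00918441] [-0.02306412 -0.02734315] [0.01107494 0.02226548] 0.14711706769041052
  ball 250 [ 0.65008426 -0.13516094  0.12821019] local [ 0.04423004 -0.19387295] [ 0.00361213 -0.20463031] [ 0.06477924 -0.17992219] z 0.10062357757067103 0.14390051952705438
```

View pics/sc1.png

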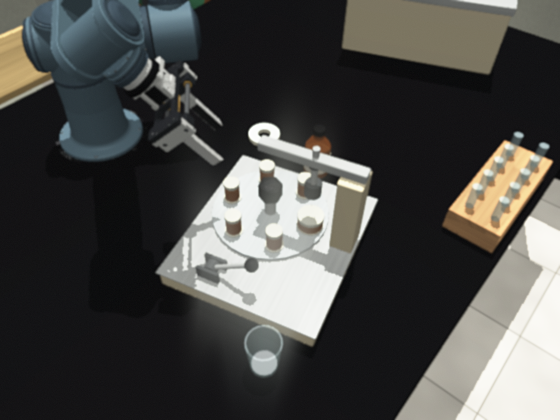

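Turret check from the scene view: squat jar at angle -1.1°, radius 95.4 mm, centred on (310,217) under the head, with the other lids on multiples of 60°. It is home and released. The lever still leans about 0.95 with the ball at (251,265).

Now for the lever, I'll go tool-down with the jaws along the reader's y.

```bash
python3 -c "
from plan import *
R=Rt(14.8,0)@np.diag([-1,-1,1]); go(R,np.r_[.653,-.132,.23])"
```

```text
tcp [ 0.4804 -0.0343  0.2771] F [ 0.2  0.8 -1.2] gap 0.0941 t 18.05 q [-0.66 -0.41  2.17  0.66  1.34 -0.02]
rot units [-1.57 -6.04  4.85] norm 7.9 shift in current axes [0.46 6.36 2.36] in target axes [4.73 4.62 1.57] world mm [172.6 -97.7 -47.1]
```

```bash
python3 -m jog '[[[-0.157,-0.604,0.485,0,0,0,1],[-0.157,-0.604,0.485,0,0,0,1],[-0.157,-0.604,0.485,0,0,0,1],[-0.157,-0.604,0.485,0,0,0,1],[-0.157,-0.604,0.485,0,0,0,1],[-0.157,-0.604,0.485,0,0,0,1],[-0.157,-0.604,0.485,0,0,0,1],[-0.157,-0.604,0.485,0,0,0,1],[-0.157,-0.604,0.485,0,0,0,1],[-0.157,-0.604,0.485,0,0,0,1],[0,0,0,0,0,0,1]]]'
python3 -c "
from plan import *
R=Rt(14.8,0)@np.diag([-1,-1,1]); go(R,np.r_[.653,-.132,.23])"
```

```text
t: 19.15
tcp_pos: [0.4807, -0.0328, 0.2755]
eef_rot: [-0.001, 0.991, 0.13, -0.001]
ft_force: [0.2, -0.6, -0.1]
finger_gap: 0.0938
tcp [ 0.4807 -0.0328  0.2755] F [ 0.2 -0.6 -0.1] gap 0.0938 t 19.15 q [-0.3  -0.2   1.92  0.    1.43  1.  ]
rot units [-0.02  0.03  0.03] norm 0.05 shift in current axes [4.7  4.68 1.49] in target axes [4.71 4.66 1.52] world mm [172.3 -99.2 -45.5]
```

```bash
python3 -m jog '[[[0,0,0,0.3,0.6,0,1],[0,0,0,0.5,0.6,0.1,1],[0,0,0,0.6,0.6,0.2,1],[0,0,0,0.7,0.6,0.2,1],[0,0,0,0.7,0.6,0.2,1],[0,0,0,0.7,0.6,0.3,1],[0,0,0,0.7,0.6,0.3,1],[0,0,0,0.5,0.48,0.2,1],[0,0,0,0,0,0,1]]]'
python3 - <<'E'
from plan import *
R=Rt(14.8,0)@np.diag([-1,-1,1]); go(R,np.r_[.653,-.132,.13])
s=snap('wrist','w4'); W=world(s); P=W.reshape(-1,3); c0=np.r_[.653,-.132,.130]
k=(np.linalg.norm(P-c0,axis=1)<.03)&(s['pixels'].reshape(-1,3).max(1)<80)&(s['z_map'].reshape(-1)>0)
from scipy.optimize import least_squares
q=P[k]; f=least_squares(lambda c:np.linalg.norm(q-c,axis=1)-.014,c0,loss='soft_l1',f_scale=.001); print(k.sum(),f.x, q[:,2].max())
a=np.radians(14.8); d=f.x[:2]-O; l=np.array([[np.cos(a),np.sin(a)],[-np.sin(a),np.cos(a)]])@d
print('local',l,'lean',np.arctan2(l[0]+.04,f.x[2]-.066),np.hypot(l[0]+.04,f.x[2]-.066)); print(proj(s,[f.x]))
E
```

```text
t: 20.05
tcp_pos: [0.6527, -0.1343, 0.229]
eef_rot: [-0.001, 0.992, 0.129, -0.001]
ft_force: [0.0, 1.8, 0.2]
finger_gap: 0.094
tcp [ 0.6527 -0.1343  0.229 ] F [0.  1.8 0.2] gap 0.094 t 20.05 q [-0.37  0.28  1.51  0.    1.36  0.94]
rot units [-0.03  0.02  0.01] norm 0.04 shift in current axes [ 0.04 -0.06  3.3 ] in target axes [ 0.03 -0.07  3.3 ] world mm [  0.3   2.3 -99. ]
722 [ 0.65721139 -0.12875302  0.12653768] 0.14150836729451732
local [ 0.05277611 -0.18941872] lean 0.992656061786179 0.1107800411901083
[[276.88634802 205.56030928]]
```

View pics/w4.png

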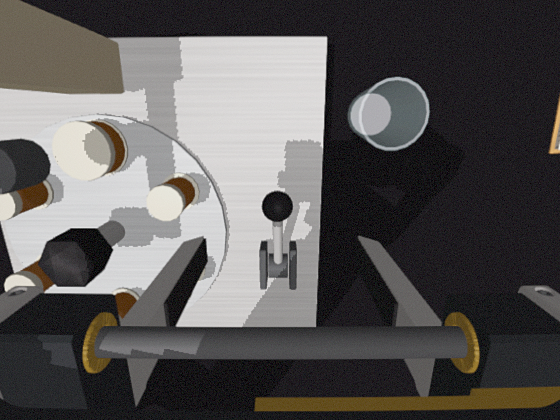

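The ball is at (277,206), with the jaws to either side of it along the hinge axis. The beaker (395,112) and the nearest slim jar (172,197) are clear. I'll partly close the jaws, descend and grip the ball.

```bash
python3 -m jog '[[[0,0,0,0.14,-0.11,0.4,0.65],[0,0,0,0,0,0.5,0.65],[0,0,0,0,0,0.5,0.65],[0,0,0,0,0,0.5,0.65],[0,0,0,0,0,0.5,0.65],[0,0,0,0,0,0.5,0.65],[0,0,0,0,0,0.4,0.65],[0,0,0,0,0,0,0.65],[0,0,0,0,0,0,0.2],[0,0,0,0,0,0,0.2],[0,0,0,0,0,0,0.2],[0,0,0,0,0,0,0.2]]]'
python3 -m jog '[[[0,0,0,0,0,0,0],[0,0,0,0,0,0,0],[0,0,0,0,0,0,0],[0,0,0,0,0,0,0],[0,0,0,0,0,0,0],[0,0,0,0,0,0,0]]]'
```

```text
t: 21.3
tcp_pos: [0.6562, -0.1295, 0.1336]
eef_rot: [0.0, 0.992, 0.129, 0.0]
ft_force: [-0.2, -0.4, -0.1]
finger_gap: 0.0325
t: 21.9
tcp_pos: [0.6562, -0.1297, 0.1333]
eef_rot: [0.0, 0.992, 0.129, 0.0]
ft_force: [0.6, -1.2, 2.1]
finger_gap: 0.0267
```

The ball is held; the 26.7 mm gap is a chord slightly above its centre. Next I'll swing it along the arc.

```bash
python3 -m jog '[[[0,0,0,-0.216,0,-0.286,0],[0,0,0,-0.242,0,-0.26,0],[0,0,0,-0.264,0,-0.235,0],[0,0,0,-0.286,0,-0.209,0],[0,0,0,-0.308,0,-0.183,0],[0,0,0,-0.323,0,-0.15,0],[0,0,0,-0.334,0,-0.117,0],[0,0,0,-0.345,0,-0.084,0],[0,0,0,-0.352,0,-0.051,0],[0,0,0,-0.356,0,-0.018,0],[0,0,0,0,0,0,0],[0,0,0,0,0,0,0]]]'
python3 - <<'E'
from plan import *
go(Rt(14.8,0)@np.diag([-1,-1,1]),np.r_[.5676,-.153,.176])
snap('scene','sc2'); snap('top','top2')
E
```

```text
t: 23.1
tcp_pos: [0.5676, -0.1531, 0.1814]
eef_rot: [0.0, 0.992, 0.129, -0.001]
ft_force: [-0.6, -4.0, 5.4]
finger_gap: 0.0226
tcp [ 0.5676 -0.1531  0.1814] F [-0.6 -4.   5.4] gap 0.0226 t 23.1 q [-0.46  0.14  1.76 -0.    1.24  0.86]
rot units [0.   0.01 0.  ] norm 0.01 shift in current axes [ 0.   -0.    0.18] in target axes [ 0.   -0.    0.18] world mm [ 0.   0.1 -5.4]
```

The TCP reached the upright position, but the chord narrowed to 22.6 mm, so the ball may have slipped in the pads. I'll open, rise and measure the real lean.

```bash
python3 -m jog '[[[0,0,0,0,0,0,0.65],[0,0,0,0,0,0,0.65],[0,0,0,0,0,0,0.65],[0,0,0,0,0,0,0.65],[0,0,0,0,0,0,0.65],[0,0,0,0,0,-0.5,0.65],[0,0,0,0,0,-0.6,0.65],[0,0,0,-0.2,0,-0.6,0.65],[0,0,0,-0.5,0,-0.6,0.65],[0,0,0,-0.5,0,-0.6,0.65],[0,0,0,-0.5,0,0,0.65],[0,0,0,0,0,0,0.65]]]'
cat > ball.py <<'E'
from plan import *
from scipy.optimize import least_squares
import sys
go(Rt(14.8,0)@np.diag([-1,-1,1]),np.r_[.5676,-.153,.176])
for n in ('wrist','scene','top'):
    s=snap(n,n+sys.argv[1]); P=world(s).reshape(-1,3); c0=np.r_[.5690,-.153,.174]
    k=(np.linalg.norm(P-c0,axis=1)<.026)&(s['pixels'].reshape(-1,3).max(1)<90)&(s['z_map'].reshape(-1)>0)
    q=P[k]
    if len(q)<20: print(n,len(q)); continue
    f=least_squares(lambda c:np.linalg.norm(q-c,axis=1)-.014,c0,loss='soft_l1',f_scale=.001)
    a=np.radians(14.8); d=f.x[:2]-O; l=np.array([[np.cos(a),np.sin(a)],[-np.sin(a),np.cos(a)]])@d
    print(n,k.sum(),f.x.round(4),'local',l.round(4),'lean',np.arctan2(l[0]+.04,f.x[2]-.066).round(3))
    # rod: bright points between
    D=(P[:,:2]-O)@np.array([[np.cos(a),-np.sin(a)],[np.sin(a),np.cos(a)]])
    m=(abs(D[:,0]+.04)<.03)&(abs(D[:,1]+.19)<.012)&(P[:,2]>.095)&(P[:,2]<.155)&(s['z_map'].reshape(-1)>0)
    if m.sum()>20: print('  rod slope dx/dz (x,y)',np.polyfit(P[m,2],D[m],1)[0].round(3),m.sum())
E
python3 ball.py 5
```

```text
t: 24.4
tcp_pos: [0.5185, -0.1662, 0.2697]
eef_rot: [0.001, 0.992, 0.128, 0.001]
ft_force: [-0.7, -0.0, -0.1]
finger_gap: 0.061
tcp [ 0.5185 -0.1662  0.2697] F [-0.7 -0.  -0.1] gap 0.061 t 24.4 q [-0.52 -0.04  1.78  0.    1.4   0.79]
rot units [ 0.01 -0.01 -0.01] norm 0.02 shift in current axes [ 1.69 -0.01  3.12] in target axes [ 1.7  -0.01  3.12] world mm [ 49.1  13.2 -93.7]
wrist 848 [ 0.5824 -0.1485  0.1737] local [-0.0246 -0.1894] lean 0.142
scene 7
top 9
```

View pics/scene5.png

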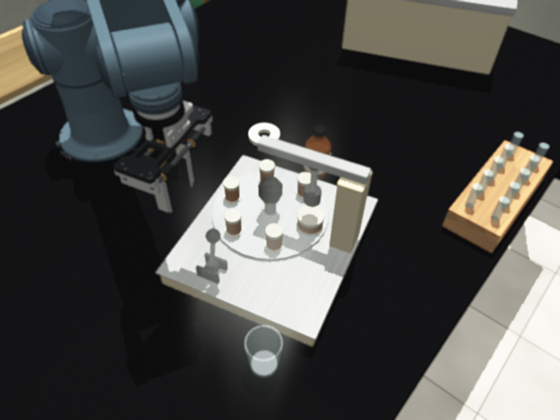

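The lever still leans back about 0.13; the ball (213,236) squeezed out towards the pad edge. I'll regrip on the ball's actual centre and finish the swing.

```bash
python3 -m jog '[[[0,0,0,0.6,0,0,0.65],[0,0,0,0.7,0,0,0.65],[0,0,0,0.7,0,0.3,0.65],[0,0,0,0.16,0,0.5,0.65],[0,0,0,0,0,0.6,0.65],[0,0,0,0,0,0.6,0.65],[0,0,0,0,0,0.6,0.65],[0,0,0,0,0,0.6,0.65],[0,0,0,0,0,0,0.65]]]'
python3 -c "
from plan import *
go(Rt(14.8,0)@np.diag([-1,-1,1]),np.r_[.581,-.149,.174])"
```

```text
t: 25.45
tcp_pos: [0.5789, -0.148, 0.1674]
eef_rot: [-0.002, 0.992, 0.129, -0.004]
ft_force: [-0.4, 0.9, -0.1]
finger_gap: 0.0613
tcp [ 0.5789 -0.148   0.1674] F [-0.4  0.9 -0.1] gap 0.0613 t 25.45 q [-0.44  0.19  1.74  0.    1.23  0.87]
rot units [-0.05  0.06  0.01] norm 0.08 shift in current axes [ 0.06  0.05 -0.22] in target axes [ 0.06  0.05 -0.22] world mm [ 2.1 -1.   6.6]
```

```bash
python3 -m jog '[[[0,0,0,0.06,0.04,-0.18,0.65],[0,0,0,0,0,0,0.2],[0,0,0,0,0,0,0.2],[0,0,0,0,0,0,0.2],[0,0,0,0,0,0,0.2],[0,0,0,0,0,0,0],[0,0,0,0,0,0,0],[0,0,0,0,0,0,0],[0,0,0,0,0,0,0],[0,0,0,0,0,0,0]]]'
python3 -c "
from plan import *
go(Rt(14.8,0)@np.diag([-1,-1,1]),np.r_[.5676,-.153,.176])"
```

```text
t: 26.45
tcp_pos: [0.5834, -0.1492, 0.1773]
eef_rot: [-0.001, 0.992, 0.129, -0.0]
ft_force: [-1.5, 6.1, 4.2]
finger_gap: 0.0267
tcp [ 0.5834 -0.1492  0.1773] F [-1.5  6.1  4.2] gap 0.0267 t 26.45 q [-0.44  0.18  1.72  0.    1.24  0.87]
rot units [-0.02  0.    0.01] norm 0.02 shift in current axes [-0.54 -0.01  0.04] in target axes [-0.54 -0.01  0.04] world mm [-15.8  -3.8  -1.3]
```

```bash
python3 -m jog '[[[0,0,0,0,0,0,0.5],[0,0,0,0,0,0,0.5],[0,0,0,-0.06,0,0.1,0.5],[0,0,0,0,0,0,0.5],[0,0,0,0,0,0,0],[0,0,0,0,0,0,0],[0,0,0,0,0,0,0],[0,0,0,0,0,0,0],[0,0,0,0,0,0,0]]]'
python3 -c "
from plan import *
go(Rt(14.8,0)@np.diag([-1,-1,1]),np.r_[.5676,-.153,.176])"
```

```text
t: 27.35
tcp_pos: [0.5816, -0.1496, 0.174]
eef_rot: [-0.001, 0.992, 0.129, -0.0]
ft_force: [-1.0, 3.3, 2.0]
finger_gap: 0.0263
tcp [ 0.5816 -0.1496  0.174 ] F [-1.   3.3  2. ] gap 0.0263 t 27.35 q [-0.44  0.18  1.73  0.    1.23  0.87]
rot units [-0.02  0.01  0.01] norm 0.02 shift in current axes [-0.48 -0.01 -0.06] in target axes [-0.48 -0.01 -0.07] world mm [-14.   -3.4   2. ]
```

```bash
sed -i "s/c0=np.r_\[.*\]$/c0=np.r_[float(sys.argv[2]),-.150,.174]/" ball.py; python3 ball.py 6 .579
```

```text
tcp [ 0.5816 -0.1496  0.174 ] F [-1.   3.3  2. ] gap 0.0263 t 27.35 q [-0.44  0.18  1.73  0.    1.23  0.87]
rot units [-0.02  0.01  0.01] norm 0.02 shift in current axes [-0.48 -0.01 -0.06] in target axes [-0.48 -0.01 -0.07] world mm [-14.   -3.4   2. ]
wrist 2221 [ 0.5823 -0.1486  0.1737] local [-0.0247 -0.1895] lean 0.141
  rod slope dx/dz (x,y) [ 0.129 -0.004] 184
scene 99 [ 0.5802 -0.1481  0.1754] local [-0.0266 -0.1885] lean 0.122
  rod slope dx/dz (x,y) [0.144 0.028] 58
top 0
```

The TCP is within 1 mm of the ball centre. Lean is about 0.13 by three measures (0.141, 0.122, and the rod slope of 0.129 to 0.144). I'll finish the swing by 14.5 mm.

```bash
python3 -m jog '[[[0,0,0,-0.12,0,-0.01,0],[0,0,0,-0.12,0,-0.01,0],[0,0,0,-0.12,0,-0.01,0],[0,0,0,-0.12,0,0,0],[0,0,0,0,0,0,0],[0,0,0,0,0,0,0],[0,0,0,0,0,0,0]]]'; python3 ball.py 7 .5676
```

```text
t: 28.2
tcp_pos: [0.5678, -0.1533, 0.1748]
eef_rot: [-0.001, 0.992, 0.129, -0.0]
ft_force: [-1.1, 5.7, 1.2]
finger_gap: 0.027
tcp [ 0.5678 -0.1533  0.1748] F [-1.1  5.7  1.2] gap 0.027 t 28.2 q [-0.46  0.15  1.76  0.    1.23  0.85]
rot units [-0.02  0.    0.01] norm 0.02 shift in current axes [-0.   -0.01 -0.04] in target axes [-0.   -0.01 -0.04] world mm [-0.2  0.3  1.2]
wrist 2235 [ 0.5691 -0.152   0.1746] local [-0.0384 -0.1894] lean 0.015
  rod slope dx/dz (x,y) [ 0.002 -0.003] 342
scene 112 [ 0.5676 -0.1517  0.1762] local [-0.0398 -0.1887] lean 0.002
  rod slope dx/dz (x,y) [0.028 0.031] 86
top 0
```

```bash
python3 -m jog '[[[0,0,0,0,0,0,0.6],[0,0,0,0,0,0,0.6],[0,0,0,0,0,0,0.6],[0,0,0,0,0,0,0.6],[0,0,0,0,0,0,0.6],[0,0,0,0,0,-0.4,0.6],[0,0,0,0,0,-0.6,0.6],[0,0,0,0,0,-0.6,0.6],[0,0,0,-0.2,0,-0.6,0.6],[0,0,0,-0.5,0,-0.6,0.6],[0,0,0,-0.7,0,-0.4,0.6],[0,0,0,-0.5,0,0,0.6]]]'; python3 -m jog '[[[0,0,0,-0.5,0,0,0.6],[0,0,0,0,0,0,0.6],[0,0,0,0,0,0,0.6]]]'; python3 ball.py 8 .5676
sed "s/'top0','sc0'/'scene8'/" m.py > m3.py; python3 m3.py
```

```text
t: 29.55
tcp_pos: [0.5131, -0.1694, 0.2745]
eef_rot: [0.001, 0.992, 0.129, 0.002]
ft_force: [0.4, 0.2, 0.3]
finger_gap: 0.0566
t: 29.85
tcp_pos: [0.4986, -0.1725, 0.2718]
eef_rot: [0.0, 0.992, 0.129, 0.0]
ft_force: [-0.5, 0.1, 0.4]
finger_gap: 0.0564
tcp [ 0.4986 -0.1725  0.2718] F [-0.5  0.1  0.4] gap 0.0564 t 29.85 q [-0.55 -0.08  1.82  0.    1.4   0.76]
rot units [ 0.   -0.01  0.  ] norm 0.01 shift in current axes [ 2.39 -0.04  3.19] in target axes [ 2.39 -0.04  3.19] world mm [ 69.   19.5 -95.8]
wrist 937 [ 0.5692 -0.1519  0.1745] local [-0.0382 -0.1894] lean 0.016
scene 77 [ 0.5685 -0.1522  0.1756] local [-0.039  -0.1894] lean 0.009
  rod slope dx/dz (x,y) [0.002 0.009] 98
top 62 [ 0.5696 -0.1524  0.1765] local [-0.038  -0.1899] lean 0.018
scene8 deck z 0.04968269863098548 c 598.9196166992188 2.672393798828125 wh 348.7413330078125 385.8639831542969 ang 14.823556900024414 11557
  origin [0.55776551 0.04091621] yaw 14.823556900024416
   squat 436 [310. 216.] world [0.652  0.062  0.0932] ang -0.6 rad 0.0966
   slim 150 [266. 165.] world [0.4925 0.1068 0.109 ] ang 120.3 rad 0.0941
   slim 133 [304. 178.] world [0.5825 0.1299 0.1092] ang 59.8 rad 0.0946
   slim 159 [231. 183.] world [0.4677 0.0154 0.1094] ang -179.3 rad 0.0942
   slim 193 [232. 215.] world [ 0.5346 -0.052   0.1094] ang -118.7 rad 0.0949
   slim 200 [274. 231.] world [ 0.6262 -0.0277  0.1093] ang -60.2 rad 0.0964
  knob 240 [0.55503585 0.03057184 0.13946448] local [-0.00528536 -0.00930173] [-0.02201284 -0.02814243] [0.02343313 0.02221628] 0.14686647412015594
  ball 277 [ 0.5716808  -0.15569416  0.16397741] local [-0.03684928 -0.19362698] [-0.05152006 -0.20377729] [-0.02568784 -0.17710239] z 0.10021726326794418 0.19139290111150792
```

View pics/scene8.png

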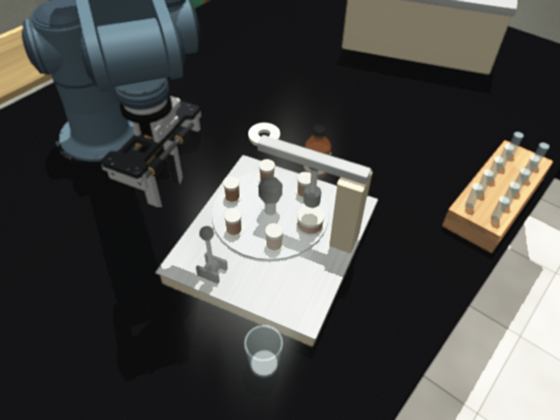

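The lever is upright (ball at (207,233), lean 0.01 to 0.02), the head is lowered at (313,196), and the squat jar is under it at (310,217). The bystanders stand where they were and the robot touches nothing, so I'm handing in.

```bash
python3 -c "
from rig import r
print(r.job_done())"
```

```text
the job is handed in; nothing more can be done
None
```

The turret and lever are both set as asked, and I handed the job in at about 30 s of the 72 s allowed; no verdict was reported.

**Turret:** I gripped the knob with the tool leaned 37° and turned it +60°, one stop, then let go. My last scene-camera check puts the short wide jar at about -0.6° and 96.6 mm from the axis. The other five lids sit within about 1.3° of multiples of 60°, so the jar is home under the head.

**Lever:** After that, I swung it upright by its ball. After release, the three cameras gave a lean of 0.009 to 0.018 rad and the rod slope was about 0.002. The head looks lowered in the last picture, but I did not measure its height.

**What went wrong on the way:**
- **First knob grip:** joint 6 was near its range limit after 30°. I turned the knob back, released it at the original stop, and regripped with the hand half-turned.
- **First lever swing:** the ball slipped in the pads and the lever stopped about 0.13 rad short. I regripped on the ball's centre to finish.

**Other checks:** The highest wrist force I read was about 13 N. The jars were clear of the fingers in the views I took. The bottle, ring and beaker look unmoved in the pictures, though I did not measure them. At hand-in the gripper was clear of everything.

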